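# Clear the offcuts and present the carrying board

## Robot

A 7-joint arm with a two-finger parallel gripper is mounted at the origin on the work surface. World frame = base frame: x ahead of the robot, y to its left, z up, the work surface at z = 0. Lengths are in m, angles in rad, forces in N, time in s.
With the tool pointing down it reaches from about 0.4 to 0.9 m from the base axis. Payload 5.5 kg.
Tool frame: the origin (TCP) lies midway between the tips of the shut fingers; the grasp point (between the pads) lies 19 mm behind it; z points along the fingers, y is the direction in which the jaws open and shut (so a half turn about z gives the same grasp; the last joint's range is limited). The gripper opens to 85 mm and grips with 20 to 120 N. Pads are 22 mm wide; open, the fingers measure 114 mm over their backs; the gripper's body (76 mm by 85 mm) begins 54 mm behind the grasp point. The pads swing forward as they close: fully open they stand 13 mm farther back than shut.
Start: joints at [1.453, 0.501, -0.427, 1.55, 0.221, 1.138, -0.21], TCP at [0.242, -0.603, 0.199] pointing down, gripper open.
Joint ranges: [-2.88, 2.88], [-0.31, 2.03], [-1.54, 1.56], [0.2, 2.42], [-1.41, 4.55], [0.19, 2.02], [-2.57, 2.57]. Speed limits (rad/s): [2.57, 2.57, 3.14, 3.14, 3.14, 3.14, 3.14].

## Interface

Orientations are given as [roll, pitch, yaw] about the fixed x, y, z axes, in that order (R = Rz(yaw) Ry(pitch) Rx(roll)).
In Python, from plant import r gives the robot as it stands.
- The arm moves only by the tool carry_out, never from a script. Its argument "targets" is text: rows parted by semicolons, each of 7 numbers parted by spaces: the turn, a rotation vector about the world's x, y, z in rad, then the shift along the world's x, y, z in m, then the gripper command: -1 is fully open, 1 is shut, values between are in proportion. A call has 1 to 10 rows; each row shifts and turns the commanded pose from where the row before left it; what a row does not reach is not made up. A row lasts 1/8 s, in which the tool goes at most 62.5 mm and 10.7 degrees, less where a joint would pass 70% of its speed; a pose out of reach is approached as far as the arm can. A call with a gripper value outside its range is refused whole. The fingers move at their own pace and stop on an object; "force" is the grip in N (left out, the last holds). Time passes only in rows, so rows that do not move let the fingers close. It gives the time, the measured TCP pose, the force and the opening at its end, in the units of the state.
- r.sense(): the state, without advancing time (a new reading comes with each control period).
- r.read_camera(name): name is "side" or "top" or "wrist"; returns a dict with "img" (420x560x3 uint8, red, green, blue), "vfov" (degrees; the focal length in pixels is half the picture's height over the tangent of half this angle, whatever the lens; pixels are square), "cx", "cy" (the principal point, pixels), "k1" (the pictures are not rectified: a ray, as slopes to the right and down, at radius r is drawn at 1 + k1 r^2 times it, then the intrinsics apply), "world_to_cam" (4x4, takes a point from world to camera coordinates). Camera axes: x right, y down, z forward; pixel columns grow to the right and rows downward; lengths in m; the calibration is good to about 2 mm. A picture is of the moment at which its call begins. There is no depth.
- r.close_job(): hands the job in, once; it reports no verdict.
The state is a dict: "t": time; "q": joint angles; "dq": joint speeds; "joint_efforts": joint torques, N m; "tool_pos": TCP position; "tool_rot": TCP orientation; "ft_force": force on the tool from outside, world axes, zero at the start; "wrist_torque": the same for the moment, N m; "opening": finger opening in m.
Only numpy, scipy, OpenCV 4.12 (cv2) and the standard library are available. Lean on these libraries where they do the work, as an engineer would, in place of code of your own. Each camera call takes 0.05 s, during which the arm holds its last target.

## Task

Clear the two rust-coloured rubber offcuts off the wooden carrying board into the blue scrap bin, leaving the pair of dark shoe heels on it. Then lift the board by its handle, keeping it level, and finish while still holding it steady and level at least 15 cm above the bench with both heels on it. Leave the other things on the bench where they are.

Things in the scene. Friction and masses are not known exactly. Their poses are not given: they have to be found in the camera images.
- carrier: Loose pale plywood board lying flat on the bench, 190 (x) x 280 (y) x 12 mm, 0.38 kg. Origin: centre of its underside; z up. A dark handle bar stands across its middle along y: 16 mm thick (x), 112 mm long (y), z = 55 to 79 mm, on two 16 mm square posts at y = +-47 mm, open air under it. Starts turned up to 15 degrees.
- carrier_grip (a point): Centre of the board's handle bar, 67 mm above the board's underside, midway between the posts; x is across the bar (16 mm to pinch), y along it. The heels add 0.13 to 0.25 kg and may both lie 50 mm to the same side of the bar, so grip it firmly (60 N or more).
- offcut1: Loose rust-coloured block of sole rubber, four-sided with one slanted end, about 56 (x) x 32 (y) x 30 mm high, 60 g, lying at one end (+y) of the carrying board, in front of or behind the handle's line. Origin: centre of its underside, z up. The two long sides are parallel and 32 mm apart (pinch along y). Turned any way.
- offcut2: The other rust-coloured offcut, same size and axes as offcut1, at the -y end of the carrying board.
- heel1: Loose dark stacked shoe heel, D-shaped, 62 (x) x 60 (y) x 28 mm high, 65 to 125 g, on the +y end of the carrying board. It and offcut1 lie 95 mm along the bar from its middle, one 50 mm before and one 50 mm behind the bar's line, which is which being random. Origin: centre of its underside. It must stay on the board.
- heel2: The other dark heel, same size, on the -y end of the carrying board beside offcut2.
- bin: Fixed open-topped blue sheet-metal scrap bin, 170 (x) x 180 (y) x 80 mm high, walls 4 mm. Origin: centre of its underside, standing on the bench. To the left or the right of the carrying board.
- last: Bystander: yellow plastic shoe last (foot form), 265 mm long (x), 90 mm wide, 97 mm high, loose, standing on the side of the board opposite the bin. Origin: underside, middle.
- hammer: Bystander: hammer lying on the bench, 260 mm long, along its x, near the far right.
- awl: Bystander: awl with a wooden handle lying on the bench, 150 mm long, along its x, far left.
- glue_tin: Bystander: plain metal tin, 80 mm diameter, 90 mm high, beyond the board. Origin: underside centre.
- spool: Bystander: pale thread spool, 56 mm diameter, 66 mm high, beyond the board. Origin: underside centre.
- brush: Bystander: brush lying on the bench beyond the board, 190 mm long.

How it is judged:
On the way:
1. both offcuts lie in the bin, let go, with the board still on the bench (x of offcut1 in the frame of bin between -0.083 and 0.083 m and y of offcut1 in the frame of bin between -0.088 and 0.088 m and z of offcut1 in the frame of bin between -0.01 and 0.078 m and x of offcut2 in the frame of bin between -0.083 and 0.083 m and y of offcut2 in the frame of bin between -0.088 and 0.088 m and z of offcut2 in the frame of bin between -0.01 and 0.078 m and height (world z) of carrier below 0.02 m and contact force between the fingers and offcut1 below 0.1 N and contact force between the fingers and offcut2 below 0.1 N), for 0.2 s.
At the end, for the whole second after the job is handed in: Both offcuts are in the bin, below its rim; the fingers hold the board with its underside 145 mm or more above the bench, tilt under 0.12 rad, speed under 0.03 m/s and 0.15 rad/s (nothing on the bench is tall enough to carry it there); both heels rest on the board (x of offcut1 in the frame of bin between -0.083 and 0.083 m and y of offcut1 in the frame of bin between -0.088 and 0.088 m and z of offcut1 in the frame of bin between -0.01 and 0.078 m and x of offcut2 in the frame of bin between -0.083 and 0.083 m and y of offcut2 in the frame of bin between -0.088 and 0.088 m and z of offcut2 in the frame of bin between -0.01 and 0.078 m and x of heel1 in the frame of carrier between -0.095 and 0.095 m and y of heel1 in the frame of carrier between -0.14 and 0.14 m and z of heel1 in the frame of carrier between 0.004 and 0.022 m and x of heel2 in the frame of carrier between -0.095 and 0.095 m and y of heel2 in the frame of carrier between -0.14 and 0.14 m and z of heel2 in the frame of carrier between 0.004 and 0.022 m and height (world z) of carrier above 0.145 m and angle between carrier's own z axis and vertical below 0.12 rad and linear speed of each of carrier, heel1, heel2 below 0.03 m/s and angular speed of carrier below 0.15 rad/s and contact force between the fingers and carrier above 3 N); the arm keeps its last pose, push and grip.
It fails at once if a heel leaves the board (z of any of heel1, heel2 in the frame of carrier below -0.005 m).
It fails at once if the board is tipped by more than 17 degrees (angle between carrier's own z axis and vertical above 0.3 rad).
It fails at once if a bystander is moved by more than 40 mm (distance of any of last, hammer, awl, glue_tin, spool, brush from where it was at the start of the episode above 0.04 m).
It also fails if it takes over 67 s, if anything falls off the work surface, if the arm or the gripper's body presses on something with over 40 N, if the wrist force passes 120 N, or if a joint passes its speed limit or range.

## Working session

There is one attempt and no reset: what is moved stays moved. The work goes in short steps, Python scripts to look and compute and a tool call to move; the robot and the scene stay as the last step left them, time stands still between calls to the robot, and variables do not carry over. Pictures are saved under pics/ and viewed, and the job is handed in when it is done.

Besides the shell and the picture viewer there is one more tool, called after "Request:" as name(argument=value, ...) on one line, values as JSON. carry_out: Moves the arm, as the interface text tells. Its arguments: {"type":"object","properties":{"targets":{"type":"string"},"force":{"type":"number"}},"required":["targets"]}

```bash
mkdir -p pics; ls
python3 - <<'E'
from plant import r
import cv2
s=r.sense(); print({k:s[k] for k in('t','tool_pos','tool_rot','opening','ft_force')})
for n in('top','side','wrist'):
    c=r.read_camera(n); cv2.imwrite(f'pics/{n}0.png',cv2.cvtColor(c['img'],cv2.COLOR_RGB2BGR)); print(n,c['vfov'],c['cx'],c['cy'],c['k1'],c['world_to_cam'])
E
```

```text
pics
{'t': 0.0, 'tool_pos': array([ 0.24123573, -0.60275783,  0.19785755]), 'tool_rot': array([-3.13963578e+00, -3.18684159e-05,  3.80858589e-01]), 'opening': 0.08536564888109545, 'ft_force': array([ 0.23489917, -0.5901798 ,  0.83091921])}
top 47.41879090208231 274.5863255000433 216.0037944715445 -0.09123513017322173 [[ 0.00731141 -0.99995077 -0.00670845 -0.00327254]
 [-0.97997104 -0.00582991 -0.19905471  0.60719628]
 [ 0.1990058   0.00802946 -0.97996542  0.98228557]
 [ 0.          0.          0.          1.        ]]
side 51.67473506561017 270.8855279193739 210.6796451605934 -0.10715018647166495 [[-0.97364335 -0.22805596 -0.00301759  0.57950909]
 [-0.12142648  0.52951716 -0.83956369  0.13099199]
 [ 0.19306537 -0.81706919 -0.54325289  0.85855979]
 [ 0.          0.          0.          1.        ]]
wrist 60.338943776856276 279.6242906792124 210.18691752458196 -0.03989231747560153 [[ 0.37197511 -0.92824006 -0.00221558 -0.64857725]
 [-0.88522011 -0.35545187  0.30006553 -0.04030303]
 [-0.27932037 -0.10965563 -0.95391602  0.38073639]
 [ 0.          0.          0.          1.        ]]
```

View pics/top0.png

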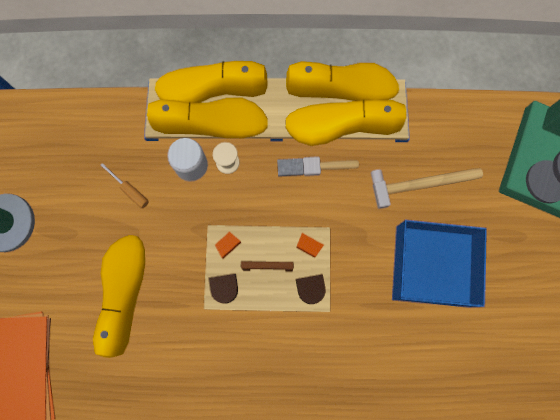

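View pics/side0.png

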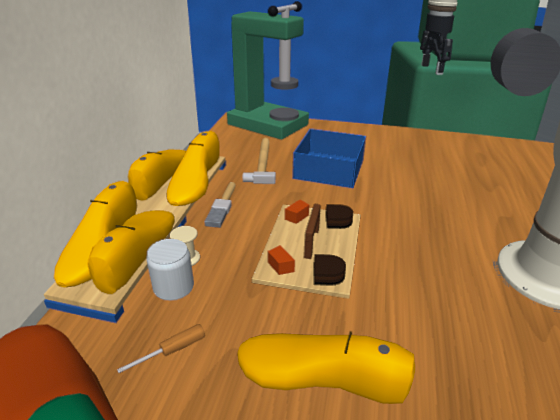

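The top view shows the board at about (205–330, 226–311). The offcuts are at (228,244) and (310,245), the heels at (223,289) and (311,289), the handle at (267,266), the bin at (440,263) on the right, and the last on the left. Next I'll measure them.

```bash
cat > h.py <<'E'
import numpy as np,cv2
from plant import r
def und(c,uv):
    f=210/np.tan(np.radians(c['vfov']/2)); K=np.array([[f,0,c['cx']],[0,f,c['cy']],[0,0,1.]])
    return cv2.undistortPoints(np.float64(uv).reshape(-1,1,2),K,np.array([c['k1'],0,0,0.])).reshape(-1,2)
def cast(c,uv,z):
    n=und(c,uv); T=c['world_to_cam']; R=T[:3,:3]; o=-R.T@T[:3,3]
    d=np.c_[n,np.ones(len(n))]@R
    return o+d*((z-o[2])/d[:,2])[:,None]
def conts(m,amin=60):
    cs,_=cv2.findContours(m.astype(np.uint8),cv2.RETR_EXTERNAL,cv2.CHAIN_APPROX_NONE)
    return [k for k in cs if cv2.contourArea(k)>amin]
def rect(P):
    (cx,cy),(w,h),a=cv2.minAreaRect(np.float32(P[:,:2]*1000)); return np.round([cx,cy,w,h,a],1)
E
python3 - <<'E'
from h import *
c=r.read_camera('top'); im=c['img']; hsv=cv2.cvtColor(im,cv2.COLOR_RGB2HSV)
for p in [(228,244),(312,246),(220,228),(270,290),(223,289),(267,266),(150,350),(440,263),(440,226),(288,223)]: print(p,im[p[1],p[0]],hsv[p[1],p[0]])
roi=np.zeros(im.shape[:2],bool); roi[215:320,195:340]=1
H,S,V=[hsv[...,i].astype(int) for i in range(3)]
ru=roi&(H<10)&(S>190)&(V>110)
for k in conts(ru,40):
    k=k.reshape(-1,2); ap=cv2.approxPolyDP(k.reshape(-1,1,2),3,True).reshape(-1,2)
    print('off',cv2.boundingRect(k),cv2.contourArea(k)); print(rect(cast(c,k,.042)));print(ap.tolist(),np.round(cast(c,ap,.042)[:,:2]*1000).tolist())
dk=roi&(V<110)
for k in conts(dk,40):
    k=k.reshape(-1,2); print('dark',cv2.boundingRect(k),cv2.contourArea(k),rect(cast(c,k,.04)),'at.079',rect(cast(c,k,.079)))
print('bin')
bl=(H>95)&(H<130)&(S>150); bl[:,:380]=0;bl[:200]=0
for k in conts(bl,300): print(rect(cast(c,k.reshape(-1,2),.08)))
b=im.copy()[200:330,190:350]; b=cv2.resize(b,None,fx=5,fy=4.5,interpolation=2)[...,::-1]; cv2.imwrite('pics/z1.png',cv2.resize(im[200:330,190:350],None,fx=4.6,fy=4.6,interpolation=2)[...,::-1])
E
```

```text
(228, 244) [190  87  33] [ 10 211 190]
(312, 246) [186  80  21] [ 11 226 186]
(220, 228) [197 173 124] [ 20  94 197]
(270, 290) [201 175 125] [ 20  96 201]
(223, 289) [70 52 36] [ 14 124  70]
(267, 266) [113  70  41] [ 12 162 113]
(150, 350) [178 124  57] [ 17 173 178]
(440, 263) [ 37  90 151] [106 193 151]
(440, 226) [28 51 82] [107 168  82]
(288, 223) [171 122  59] [ 17 167 171]
dark (296, 274, 29, 30) 627.0 [449.5 -79.4  58.6  59.4  10.6] at.079 [447.6 -76.7  56.4  57.2  10.6]
dark (209, 274, 29, 29) 636.0 [449.7 110.   59.5  59.2   9.3] at.079 [447.8 105.6  57.2  57.    9.3]
dark (242, 262, 52, 10) 298.5 [4.990e+02 1.570e+01 1.970e+01 1.115e+02 4.000e-01] at.079 [4.953e+02 1.480e+01 1.890e+01 1.073e+02 4.000e-01]
bin
[ 503.6 -351.2  194.7  171.    84.3]
```

View pics/z1.png

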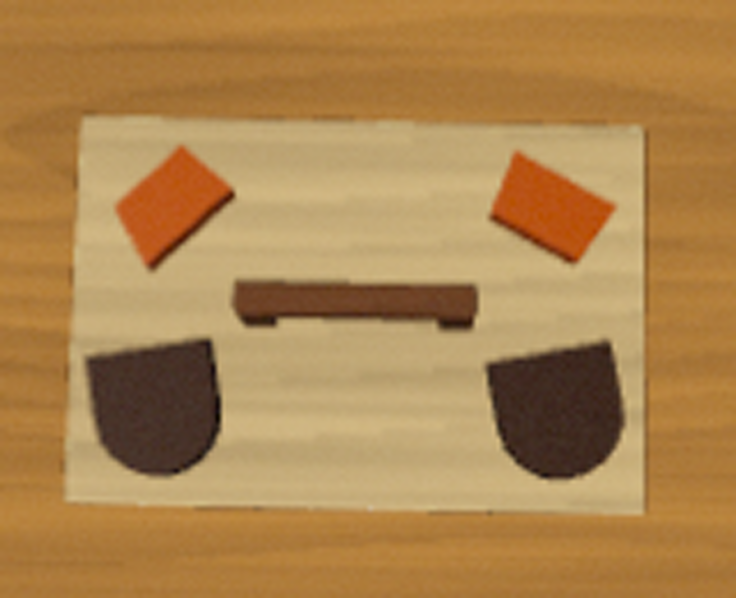

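Run:
```python
from h import *
c=r.read_camera('top'); im=c['img']; hsv=cv2.cvtColor(im,cv2.COLOR_RGB2HSV)
roi=np.zeros(im.shape[:2],bool); roi[215:320,195:340]=1
H,S,V=[hsv[...,i].astype(int) for i in range(3)]
for k in conts(roi&(H<14)&(S>195)&(V>150),100):
    k=k.reshape(-1,2); print(cv2.contourArea(k),rect(cast(c,k,.042)))
Z=lambda p:np.array(p)/4.6+[190,200]-.4
q1=Z([(182,146),(234,188),(152,262),(115,207)]); q2=Z([(514,152),(616,207),(575,260),(492,213)])
for q,lo in((q1,[(0,3),(1,2)]),(q2,[(0,1),(3,2)])):
    P=cast(c,q,.042)[:,:2]*1000; print(np.round(P).tolist(),P.mean(0))
    for a,b in lo:
        d=P[b]-P[a]; print(' dir',np.degrees(np.arctan2(d[1],d[0])),np.linalg.norm(d))
    a,b=lo[0]; m=(P[a]+P[b])/2; d=P[b]-P[a]; n=np.array([-d[1],d[0]])/np.linalg.norm(d)
    print(' width',n@(P[lo[1][0]]-m))
Bd=cast(c,Z([(82,116),(645,125),(645,513),(66,502)]),.012)[:,:2]*1000; print('board',Bd.round().tolist(),Bd.mean(0))
hd=cast(c,Z([(235,281),(475,286),(477,318),(235,310)]),.079)[:,:2]*1000; print('bar',hd.round().tolist(),hd.mean(0))
for u in ([(396,227),(400,221),(486,226),(484,304),(394,302)],): print('rim',cast(c,u,.08)[:,:2].round(3).tolist())
# side view
c=r.read_camera('side'); im=c['img']; hsv=cv2.cvtColor(im,cv2.COLOR_RGB2HSV);H,S,V=[hsv[...,i].astype(int) for i in range(3)]
cv2.imwrite('pics/z2.png',cv2.resize(im[120:300,240:380],None,fx=4.2,fy=3.3,interpolation=2)[...,::-1])
```

```text
286.0 [547.1 -75.3  52.2  30.9  61. ]
269.0 [548.4 107.4  30.4  49.9  43. ]
[[576.0, 101.0], [556.0, 76.0], [520.0, 114.0], [546.0, 133.0]] [549.33012383 105.81903644]
 dir 133.52780358159836 43.29934615784126
 dir 133.07930076347927 52.53407856145128
 width 32.20016742635171
[[574.0, -58.0], [548.0, -107.0], [522.0, -87.0], [544.0, -48.0]] [547.00158818 -75.12440181]
 dir -118.44105949216845 55.32699852043555
 dir -119.49687603031757 45.311615344743984
 width -31.045682941677487
board [[596.0, 154.0], [593.0, -125.0], [404.0, -122.0], [407.0, 156.0]] [499.77827107  15.84119098]
bar [[507.0, 71.0], [506.0, -39.0], [491.0, -39.0], [494.0, 71.0]] [499.30397325  16.09385077]
rim [[0.581, -0.259], [0.594, -0.269], [0.584, -0.457], [0.417, -0.441], [0.422, -0.249]]
```

View pics/z2.png

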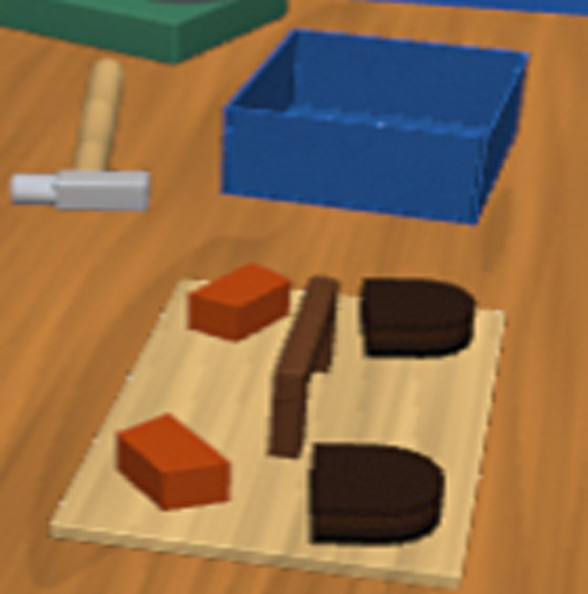

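Request:
carry_out(targets="0 0 0.05 0.022 0.038 0 -0.4; 0 0 0.05 0.022 0.038 0 -0.4; 0 0 0.05 0.022 0.038 0 -0.4; 0 0 0.05 0.022 0.038 0 -0.4; 0 0 0.05 0.022 0.038 0 -0.4; 0 0 0.05 0.022 0.038 0 -0.4; 0 0 0.05 0.022 0.038 0 -0.4; 0 0 0 0 0 0 -0.4", force=40)

```text
t: 1.3
tool_pos: [0.3981, -0.3335, 0.1994]
tool_rot: [3.141, -0.001, 0.738]
ft_force: [0.2, -0.4, -0.4]
opening: 0.0597
```

Request:
carry_out(targets="0 0 0.047 0.021 0.037 0 -0.4; 0 0 0.047 0.021 0.037 0 -0.4; 0 0 0.047 0.021 0.037 0 -0.4; 0 0 0.047 0.021 0.037 0 -0.4; 0 0 0.047 0.021 0.037 0 -0.4; 0 0 0.047 0.021 0.037 0 -0.4; 0 0 0.045 0.022 0.036 0 -0.4; 0 0 0 0 0 -0.05 -0.4; 0 0 0 0 0 0 -0.4")

```text
t: 2.42
tool_pos: [0.5404, -0.08, 0.1457]
tool_rot: [-3.135, 0.003, 1.058]
ft_force: [-0.3, -0.3, -0.0]
opening: 0.0597
```

Run:
```python
from h import *
s=r.sense(); print(s['q'].round(2),s['tool_pos'].round(4),s['tool_rot'].round(3))
for n in ('wrist','top'):
    c=r.read_camera(n); cv2.imwrite(f'pics/{n}1.png',c['img'][...,::-1])
c=r.read_camera('wrist');im=c['img'];hsv=cv2.cvtColor(im,cv2.COLOR_RGB2HSV);H,S,V=[hsv[...,i].astype(int) for i in range(3)]
for k in conts((H<14)&(S>195)&(V>150),300):
    k=k.reshape(-1,2); ap=cv2.approxPolyDP(k.reshape(-1,1,2),8,True).reshape(-1,2);print(cv2.contourArea(k),rect(cast(c,k,.042)),ap.tolist(),(cast(c,ap,.042)[:,:2]*1000).round().tolist())
```

```text
[ 0.7   0.45 -0.76  1.85  0.37  0.99 -0.73] [ 0.5404 -0.08    0.1457] [-3.135e+00  3.000e-03  1.058e+00]
2324.5 [548.6 -74.8  54.6  31.1  61.6] [[302, 152], [263, 157], [265, 214], [302, 218]] [[575.0, -58.0], [547.0, -47.0], [524.0, -88.0], [549.0, -106.0]]
```

View pics/wrist1.png

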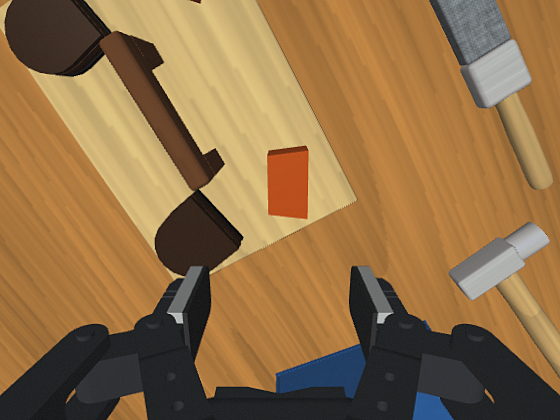

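Request:
carry_out(targets="0 0 0.012 0.007 0.005 -0.03 -0.3; 0 0 0 0 0 -0.03 -0.3; 0 0 0 0 0 -0.03 -0.3; 0 0 0 0 0 -0.02 -0.3; 0 0 0 0 0 0 -0.3;0 0 0 0 0 0 -0.3")

```text
t: 3.32
tool_pos: [0.5518, -0.0746, 0.0402]
tool_rot: [3.14, -0.001, 1.07]
ft_force: [-0.1, 0.1, -0.0]
opening: 0.0551
```

Request:
carry_out(targets="0 0 0 -0.004 0 -0.012 -0.3; 0 0 0 0 0 -0.01 -0.3; 0 0 0 0 0 0 -0.3")

```text
t: 3.7
tool_pos: [0.5456, -0.0744, 0.0159]
tool_rot: [-3.14, 0.001, 1.07]
ft_force: [0.1, -0.4, -0.0]
opening: 0.0559
```

Run:
```python
from h import *
for n in ('side','top','wrist'):
    c=r.read_camera(n); cv2.imwrite(f'pics/{n}2.png',c['img'][...,::-1]); s=r.sense(); print(s['tool_pos'].round(4),s['ft_force'].round(1))
    if n=='side': cv2.imwrite('pics/side2z.png',cv2.resize(c['img'][120:300,240:380],None,fx=4.2,fy=3.3,interpolation=2)[...,::-1])
```

```text
[ 0.5462 -0.0743  0.0164] [ 0.4  0.4 -0.8]
[ 0.5465 -0.0743  0.0167] [-0.1  0.2 -0.2]
[ 0.5468 -0.0743  0.017 ] [ 0.3  0.6 -0. ]
```

View pics/side2z.png

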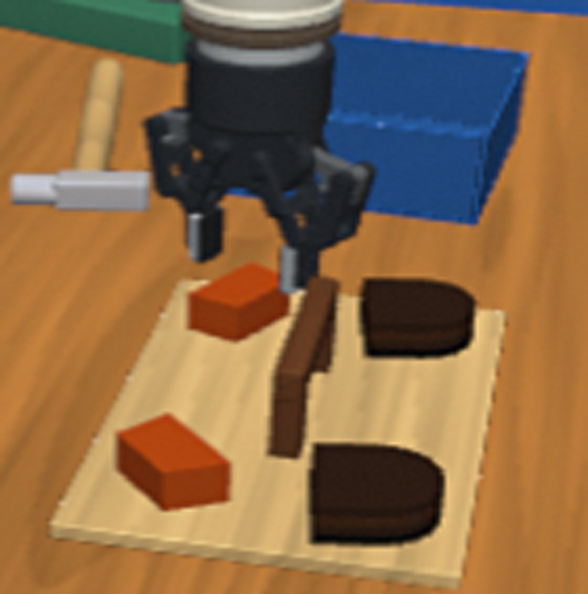

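View pics/wrist2.png

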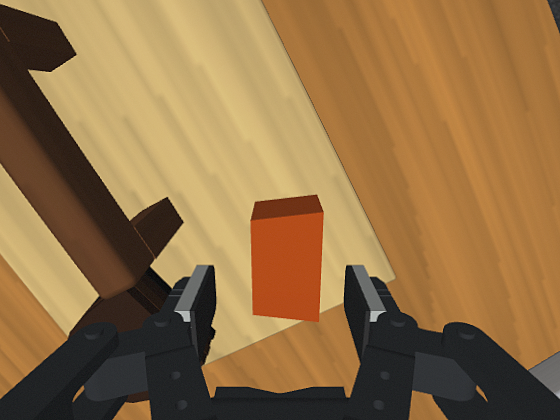

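Run:
```python
from h import *
def proj(c,P):
    f=210/np.tan(np.radians(c['vfov']/2)); K=np.array([[f,0,c['cx']],[0,f,c['cy']],[0,0,1.]]);T=c['world_to_cam']
    return cv2.projectPoints(np.float64(P).reshape(-1,1,3),cv2.Rodrigues(T[:3,:3])[0],T[:3,3],K,np.array([c['k1'],0,0,0.]))[0].reshape(-1,2)
s=r.sense();p=s['tool_pos'];d=np.array([-.875,.485,0]) 
pts=[p,p+d*.028,p-d*.028,p+d*.028+[0,0,.008],p-d*.028+[0,0,.008],[.5475,-.075,.042]]
for n in('side','wrist'):
    c=r.read_camera(n);u=proj(c,pts);im=c['img'].copy()
    for q in u: cv2.circle(im,tuple(int(round(v)) for v in q),2,(0,255,0),-1)
    print(n,u.round().tolist())
    if n=='side': im=cv2.resize(im[120:300,240:380],None,fx=4.2,fy=3.3)
    cv2.imwrite(f'pics/{n}3.png',im[...,::-1]);print(r.sense()['tool_pos'])
```

```text
side [[298.0, 215.0], [308.0, 220.0], [289.0, 211.0], [308.0, 217.0], [289.0, 208.0], [298.0, 206.0]]
[ 0.54691539 -0.07430174  0.0170897 ]
wrist [[281.0, 248.0], [228.0, 248.0], [334.0, 248.0], [226.0, 254.0], [336.0, 255.0], [283.0, 270.0]]
[ 0.54697129 -0.07431549  0.01716726]
```

View pics/side3.png

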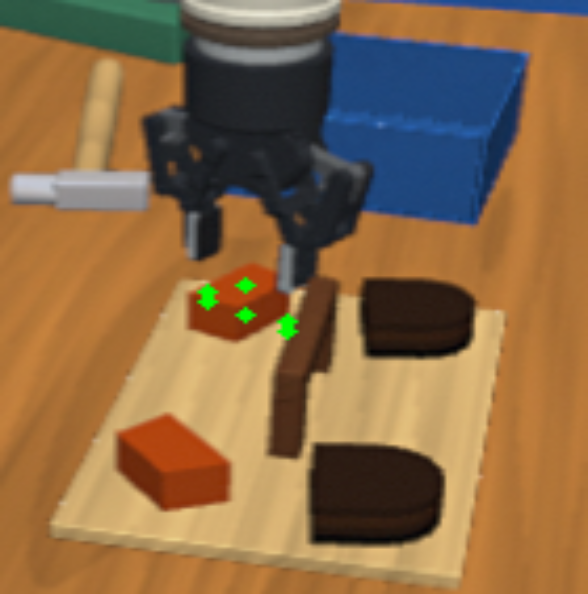

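View pics/wrist3.png

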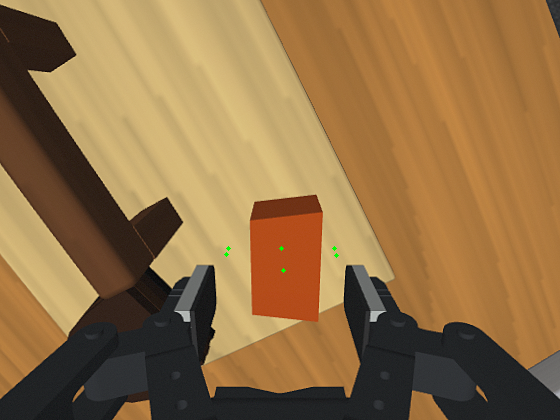

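The visible fingertips look higher than the reported TCP. I'll triangulate them from two views before closing.

Run:
```python
from h import *
c=r.read_camera('side');im=c['img'];cv2.imwrite('pics/side4.png',cv2.resize(im[140:230,270:340],None,fx=8,fy=6.5,interpolation=cv2.INTER_CUBIC)[...,::-1])
c=r.read_camera('top');im=c['img'];cv2.imwrite('pics/top4.png',cv2.resize(im[200:330,190:350],None,fx=4.6,fy=4.6,interpolation=2)[...,::-1])
```

```text
(no output)
```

View pics/side4.png

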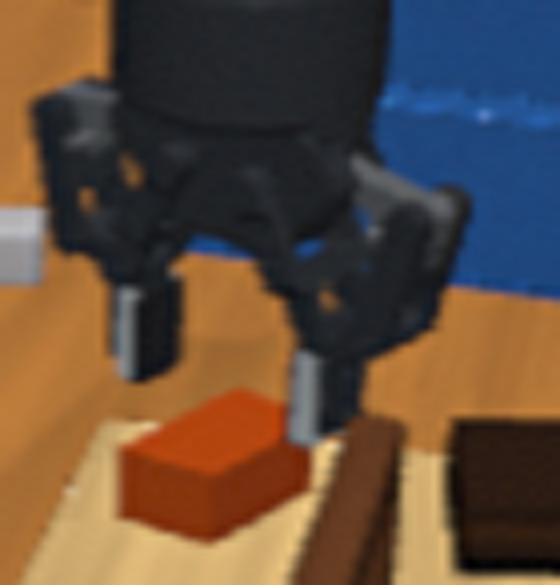

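View pics/top4.png

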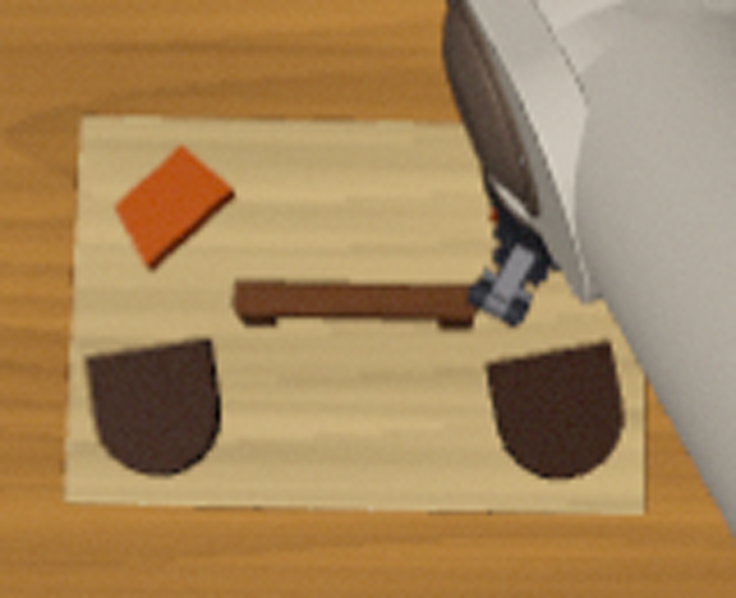

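Run:
```python
from h import *
cs=r.read_camera('side');cw=r.read_camera('wrist');print(r.sense()['tool_pos'],r.sense()['opening'])
A=und(cs,[(286.3,198),(307.5,208.3)]);B=und(cw,[(351,266),(208,266)])
X=cv2.triangulatePoints(cs['world_to_cam'][:3],cw['world_to_cam'][:3],A.T,B.T);X=(X[:3]/X[3]).T;print(X.round(4),X.mean(0).round(4),np.linalg.norm(X[0]-X[1]))
```

```text
[ 0.54677487 -0.07442947  0.01709097] 0.05544872330388817
[[ 0.5769 -0.08    0.0571]
 [ 0.523  -0.0528  0.0534]] [ 0.5499 -0.0664  0.0553] 0.06053553481165382
```

Request:
carry_out(targets="0 0 0 0 0 0 0.6; 0 0 0 0 0 0 0.6; 0 0 0 0 0 0 0.6; 0 0 0 0 0 0 0.6", force=30)

```text
t: 4.65
tool_pos: [0.5466, -0.0744, 0.0169]
tool_rot: [3.142, -0.0, 1.07]
ft_force: [-0.1, -0.2, 0.4]
opening: 0.0171
```

Run:
```python
from h import *
print(r.sense()['tool_pos'],r.sense()['opening'])
c=r.read_camera('side');im=c['img'];cv2.imwrite('pics/side5.png',cv2.resize(im[140:230,270:340],None,fx=8,fy=6.5,interpolation=cv2.INTER_CUBIC)[...,::-1])
```

```text
[ 0.54660902 -0.074425    0.0169163 ] 0.017078044540111033
```

View pics/side5.png

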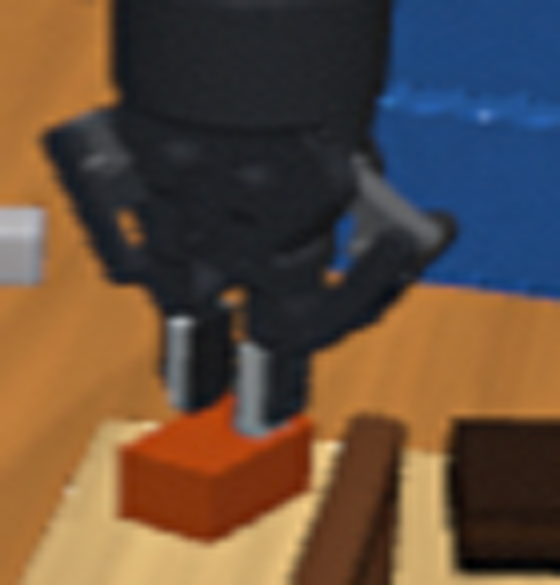

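Run:
```python
from h import *
cs=r.read_camera('side');cw=r.read_camera('wrist')
for z in(.042,.046,.05,.055): print(z,cast(cs,[(297.5,204.7)],z).round(4))
cv2.imwrite('pics/wrist5.png',cw['img'][...,::-1])
```

```text
0.042 [[ 0.5504 -0.0808  0.042 ]]
0.046 [[ 0.5494 -0.0745  0.046 ]]
0.05 [[ 0.5484 -0.0682  0.05  ]]
0.055 [[ 0.5471 -0.0603  0.055 ]]
```

View pics/wrist5.png

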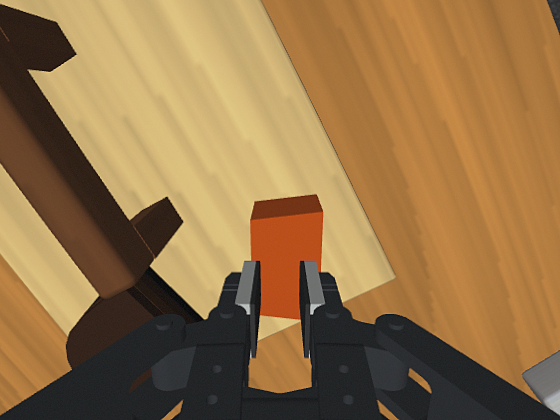

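The fingers closed to 17 mm in the air above the offcut, so the real tips are about 27 mm higher than the reported z. In xy the reading agrees to about 2 mm. I'll correct z empirically and watch the force.

Request:
carry_out(targets="0 0 0 0 0 0 -0.35; 0 0 0 -0.003 -0.004 0 -0.35; 0 0 0 0 0 0 -0.35; 0 0 0 0 0 -0.01 -0.35; 0 0 0 0 0 -0.008 -0.35; 0 0 0 0 0 0 -0.35")

```text
t: 5.55
tool_pos: [0.5427, -0.0782, -0.0022]
tool_rot: [-3.14, 0.0, 1.07]
ft_force: [-0.5, -0.1, 0.4]
opening: 0.0575
```

Run:
```python
from h import *
s=r.sense();print(s['tool_pos'],s['opening'],s['ft_force'])
c=r.read_camera('side');im=c['img'];cv2.imwrite('pics/side6.png',cv2.resize(im[140:230,270:340],None,fx=8,fy=6.5,interpolation=cv2.INTER_CUBIC)[...,::-1])
```

```text
[ 0.54267836 -0.07817139 -0.00222136] 0.05746414821357265 [-0.46829572 -0.08775207  0.39866641]
```

View pics/side6.png

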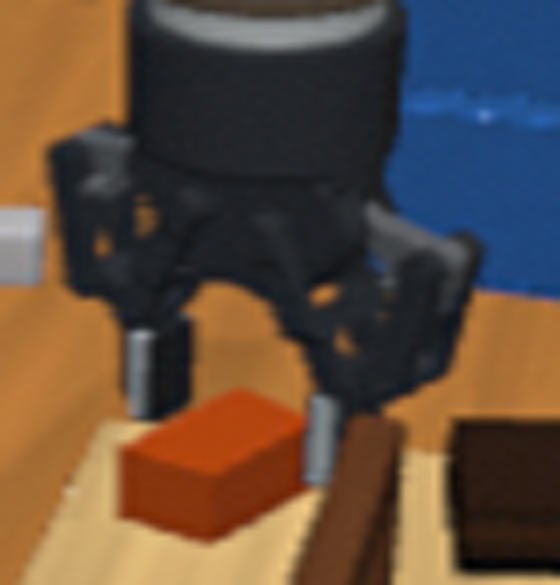

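Request:
carry_out(targets="0 0 0 0 0 -0.008 -0.35; 0 0 0 0 0 0 -0.35; 0 0 0 0 0 0 0.6; 0 0 0 0 0 0 0.6; 0 0 0 0 0 0 0.6; 0 0 0 0 0 0 0.6; 0 0 0 0 0 0 0.6", force=40)

```text
t: 6.48
tool_pos: [0.544, -0.0784, -0.0088]
tool_rot: [3.141, -0.0, 1.07]
ft_force: [0.2, -0.3, 3.8]
opening: 0.0314
```

Request:
carry_out(targets="0 0 0 0 0 0.02 0.6; 0 0 0 0 0 0.03 0.6; 0 0 0 0 0 0.05 0.6; 0 0 0 0 0 0.05 0.6; 0 0 0 0 0 0 0.6;0 0 0 0 0 0 0.6")

```text
t: 7.22
tool_pos: [0.543, -0.0788, 0.1411]
tool_rot: [3.142, 0.001, 1.07]
ft_force: [-0.2, -0.8, -1.5]
opening: 0.0311
```

Run:
```python
from h import *
s=r.sense();print(s['tool_pos'],s['opening'],s['ft_force'])
c=r.read_camera('side');cv2.imwrite('pics/side7.png',c['img'][...,::-1])
im=c['img']; hsv=cv2.cvtColor(im,cv2.COLOR_RGB2HSV)
c=r.read_camera('top');im=c['img']; hsv=cv2.cvtColor(im,cv2.COLOR_RGB2HSV);H,S,V=[hsv[...,i].astype(int) for i in range(3)]
bl=(H>95)&(H<130)&(S>120)&(V<250); bl[:,:380]=0;bl[:200]=0;bl[320:]=0
cv2.imwrite('pics/bin.png',cv2.resize(im[205:320,380:500],None,fx=5,fy=5,interpolation=cv2.INTER_CUBIC)[...,::-1])
```

```text
[ 0.542974   -0.07883037  0.14106414] 0.03110056816966459 [-0.22063185 -0.7730423  -1.45540578]
```

View pics/side7.png

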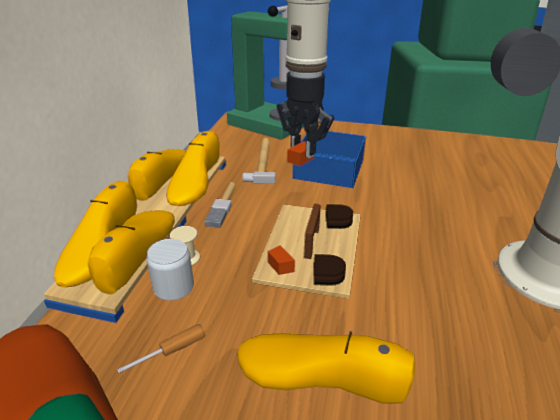

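View pics/bin.png

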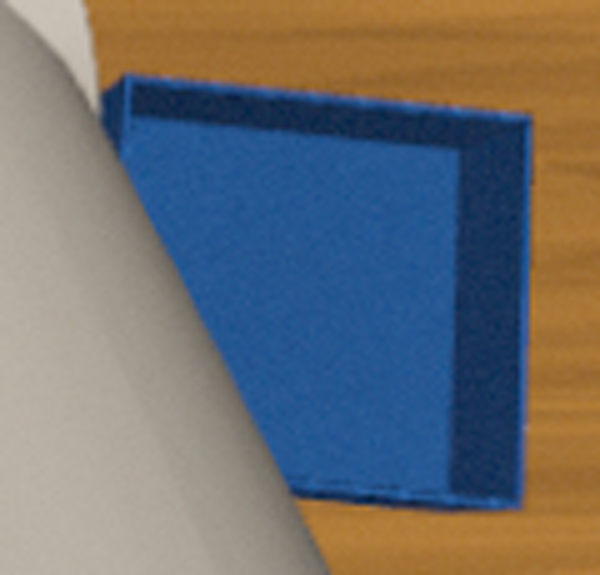

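Request:
carry_out(targets="0 0 0 -0.005 -0.051 0 0.6; 0 0 0 -0.007 -0.051 0 0.6; 0 0 0 -0.007 -0.051 0 0.6; 0 0 0 -0.007 -0.051 0 0.6; 0 0 0 -0.007 -0.051 0 0.6; 0 0 0 -0.006 -0.051 0 0.6; 0 0 0 0 0 0 0.6; 0 0 0 0 0 -0.04 0.6;0 0 0 0 0 0 0.6")

```text
t: 8.45
tool_pos: [0.5014, -0.3816, 0.0966]
tool_rot: [-3.133, -0.002, 1.071]
ft_force: [-0.5, 0.3, -0.1]
opening: 0.0311
```

Run:
```python
from h import *
s=r.sense();print(s['tool_pos'],s['opening'],s['ft_force'])
c=r.read_camera('side');cv2.imwrite('pics/side8.png',cv2.resize(c['img'][80:220,240:400],None,fx=4.5,fy=4.2)[...,::-1])
c=r.read_camera('wrist');cv2.imwrite('pics/wrist8.png',c['img'][...,::-1])
```

```text
[ 0.50142181 -0.38158709  0.09663541] 0.031122030333166323 [-0.46765678  0.33394472 -0.07682041]
```

View pics/side8.png

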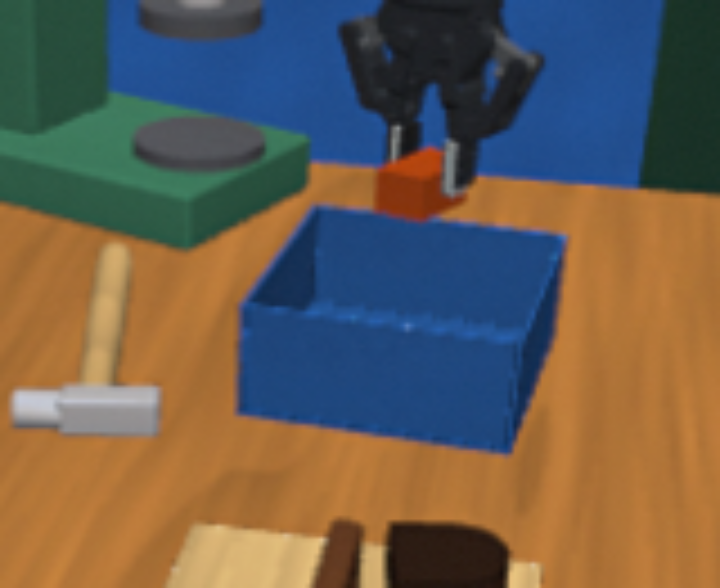

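View pics/wrist8.png

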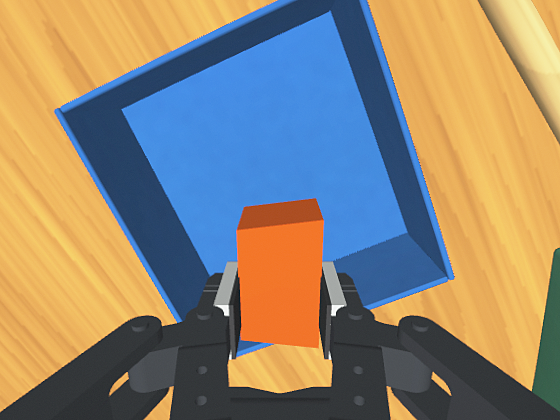

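Run:
```python
from h import *
c=r.read_camera('wrist');print(cast(c,[(58,110),(453,278),(370,0)],.08).round(3))
c=r.read_camera('top');print(cast(c,[(405,220),(486,228.6),(484.4,306)],.08).round(3))
c=r.read_camera('side');z=lambda p:(p[0]/4.5+240,p[1]/4.2+80)
print(cast(c,[z((245,305)),z((318,207)),z((567,238)),z((520,340))],.08).round(3))
```

```text
[[ 0.434 -0.264  0.08 ]
 [ 0.583 -0.459  0.08 ]
 [ 0.601 -0.296  0.08 ]]
[[ 0.596 -0.28   0.08 ]
 [ 0.578 -0.457  0.08 ]
 [ 0.413 -0.442  0.08 ]]
[[ 0.595 -0.277  0.08 ]
 [ 0.578 -0.449  0.08 ]
 [ 0.413 -0.431  0.08 ]
 [ 0.432 -0.264  0.08 ]]
```

Request:
carry_out(targets="0 0 0 0 0 -0.035 0.6; 0 0 0 0 0 -0.035 0.6; 0 0 0 0 0 0 0.6; 0 0 0 0 0 0 -0.35; 0 0 0 0 0 0 -0.35; 0 0 0 0 0 0 -0.35; 0 0 0 0 0 0.04 -0.35; 0 0 0 0 0 0.05 -0.35; 0 0 0 0 0 0.04 -0.35;0 0 0 0 0 0 -0.35")

```text
t: 9.95
tool_pos: [0.5074, -0.3859, 0.1658]
tool_rot: [3.133, 0.002, 1.07]
ft_force: [0.4, -0.7, -0.8]
opening: 0.058
```

Run:
```python
from h import *
s=r.sense();print(s['tool_pos'],s['q'].round(2))
c=r.read_camera('wrist');cv2.imwrite('pics/wrist9.png',c['img'][...,::-1])
```

```text
[ 0.50742909 -0.38587625  0.16582202] [ 1.1   0.57 -0.69  1.62  0.4   1.1  -0.2 ]
```

View pics/wrist9.png

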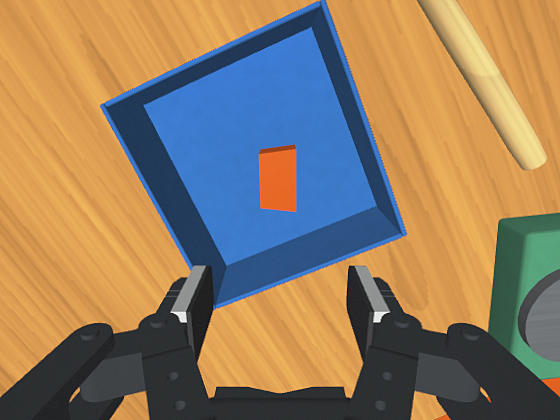

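Offcut2 lies flat in the bin at (278,180). Before going near the bar end for offcut1, I'll check the knuckle envelope using the last side picture.

Run:
```python
from h import *
c=r.read_camera('side');T=c['world_to_cam'];R=T[:3,:3];o=-R.T@T[:3,3]
t=np.array([.5427,-.0782,-.0022]);yaw=1.07;d=np.array([-np.sin(yaw),np.cos(yaw),0]);n=np.array([np.cos(yaw),np.sin(yaw),0])
d=-np.array([np.sin(yaw),-np.cos(yaw),0])
for name,p in dict(tip=(318,483),low=(360,405),lowout=(430,375),out=(478,245),top=(465,235)).items():
    uv=(p[0]/8+270-.4,p[1]/6.5+140-.4);v=np.r_[und(c,[uv])[0],1]@R
    for off in(0,.011):
        k=(n@(t-o)+off)/(n@v);X=o+k*v;print(name,off,'along',((X-t)@d*1000).round(1),'z',(X[2]*1000).round(1))
# tighter offcut1 centre
```

```text
tip 0 along 26.2 z 30.7
tip 0.011 along 34.2 z 39.5
low 0 along 38.9 z 68.3
low 0.011 along 46.7 z 76.6
lowout 0 along 61.4 z 89.4
lowout 0.011 along 68.8 z 97.3
out 0 along 72.9 z 143.1
out 0.011 along 80.1 z 150.1
top 0 along 68.6 z 145.2
top 0.011 along 75.8 z 152.2
```

Request:
carry_out(targets="0 0 0.126 0.004 0.048 0 -0.35; 0 0 0.126 0.004 0.048 0 -0.35; 0 0 0.126 0.004 0.048 0 -0.35; 0 0 0.126 0.004 0.048 0 -0.35; 0 0 0.126 0.004 0.048 0 -0.35; 0 0 0.126 0.004 0.048 0 -0.35; 0 0 0.126 0.004 0.048 0 -0.35; 0 0 0.126 0.004 0.048 0 -0.35; 0 0 0.126 0.004 0.048 0 -0.35; 0 0 0.123 0.004 0.048 0 -0.35")

```text
t: 11.3
tool_pos: [0.5436, 0.0965, 0.1595]
tool_rot: [-3.14, -0.001, 2.331]
ft_force: [0.4, 0.2, 0.9]
opening: 0.0576
```

Request:
carry_out(targets="0 0 0 0 0 -0.02 -0.35; 0 0 0 0 0 0 -0.35")

```text
t: 11.55
tool_pos: [0.5424, 0.0946, 0.1382]
tool_rot: [-3.137, -0.003, 2.327]
ft_force: [-0.3, 0.2, -0.4]
opening: 0.0575
```

Run:
```python
from h import *
c=r.read_camera('wrist');im=c['img'];hsv=cv2.cvtColor(im,cv2.COLOR_RGB2HSV);H,S,V=[hsv[...,i].astype(int) for i in range(3)]
s=r.sense();print(s['tool_pos'],s['tool_rot'],s['q'].round(2))
cv2.imwrite('pics/wrist10.png',im[...,::-1])
for k in conts((H<14)&(S>195)&(V>150),300):
    k=k.reshape(-1,2); ap=cv2.approxPolyDP(k.reshape(-1,1,2),6,True).reshape(-1,2);print(cv2.contourArea(k),rect(cast(c,k,.042)),ap.tolist(),(cast(c,ap,.042)[:,:2]*1000).round().tolist())
```

```text
[0.54326787 0.09411383 0.13915172] [-3.13821305e+00 -1.86802956e-03  2.32548938e+00] [ 0.56  0.58 -1.04  1.84  0.58  1.06  0.05]
2375.0 [549.9 109.4  31.   53.8  43.4] [[281, 159], [281, 226], [318, 223], [321, 169]] [[520.0, 118.0], [557.0, 79.0], [577.0, 101.0], [548.0, 134.0]]
```

View pics/wrist10.png

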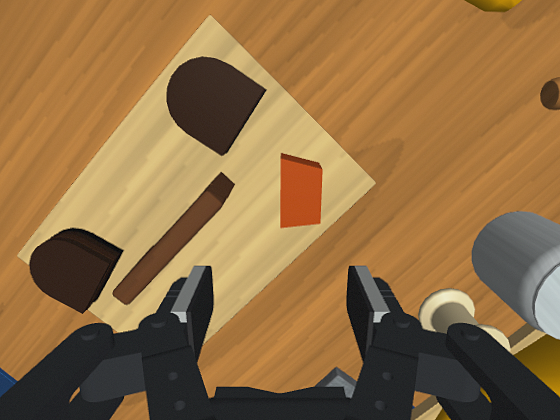

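Request:
carry_out(targets="0 0 0 0.013 0.019 -0.03 -0.3; 0 0 0 0 0 -0.04 -0.3; 0 0 0 0 0 -0.03 -0.3; 0 0 0 0 0 0 -0.3; 0 0 0 0 0 0 -0.3")

```text
t: 12.22
tool_pos: [0.5585, 0.1141, 0.0421]
tool_rot: [3.141, 0.001, 2.325]
ft_force: [0.6, 0.0, 0.9]
opening: 0.0557
```

Run:
```python
from h import *
s=r.sense();print(s['tool_pos'],s['tool_rot'],s['opening'])
c=r.read_camera('wrist');cv2.imwrite('pics/wrist11.png',c['img'][...,::-1])
```

```text
[0.55852815 0.11405474 0.04205217] [3.14050966e+00 5.91783637e-04 2.32524456e+00] 0.0557391721134593
```

View pics/wrist11.png

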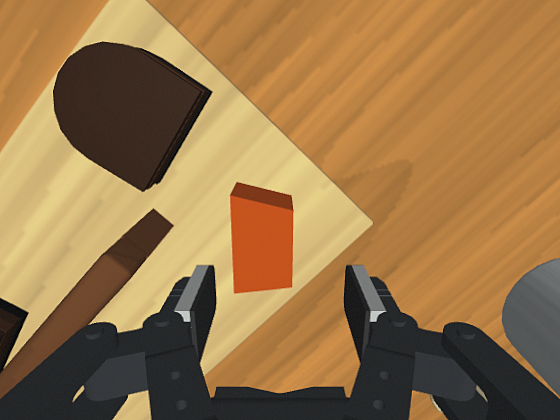

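Request:
carry_out(targets="0 0 0 -0.002 0 -0.02 -0.33; 0 0 0 0 0 -0.015 -0.33; 0 0 0 0 0 -0.01 -0.33; 0 0 0 0 0 0 -0.33; 0 0 0 0 0 0 -0.33")

```text
t: 12.9
tool_pos: [0.5558, 0.1149, -0.0039]
tool_rot: [3.141, -0.0, 2.327]
ft_force: [-0.1, 1.4, -0.1]
opening: 0.0567
```

Run:
```python
from h import *
s=r.sense();print(s['tool_pos'],s['ft_force'],s['opening'])
c=r.read_camera('side');cv2.imwrite('pics/side12.png',cv2.resize(c['img'][180:290,255:345],None,fx=6.5,fy=5.4,interpolation=2)[...,::-1])
```

```text
[ 0.55579273  0.11494784 -0.00394166] [-0.09218907  1.43597773 -0.05497898] 0.056743013577329214
```

View pics/side12.png

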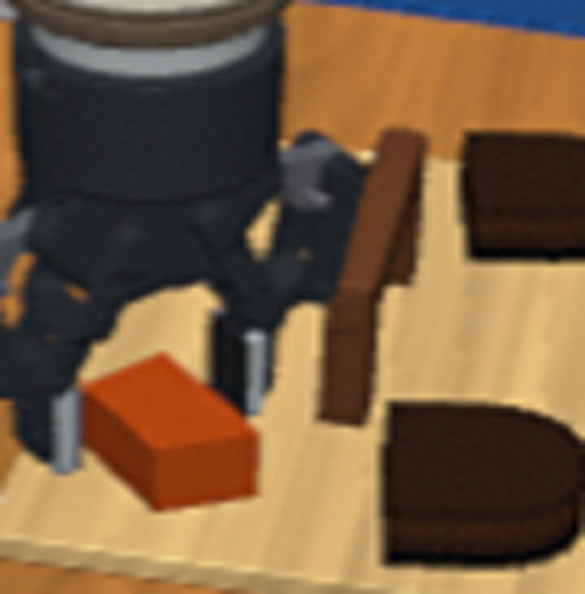

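Request:
carry_out(targets="0 0 0 0 0 0 0.6; 0 0 0 0 0 0 0.6; 0 0 0 0 0 0 0.6; 0 0 0 0 0 0 0.6; 0 0 0 0 0 0 0.6; 0 0 0 0 0 0.01 0.6;0 0 0 0 0 0.01 0.6", force=45)

```text
t: 13.82
tool_pos: [0.5553, 0.1146, 0.0163]
tool_rot: [-3.141, -0.0, 2.327]
ft_force: [-0.1, -0.1, -0.7]
opening: 0.0308
```

Request:
carry_out(targets="0 0 0 0 0 0.04 0.6; 0 0 0 0 0 0.05 0.6; 0 0 0 0 0 0.04 0.6; 0 0 0 0 0 0 0.6")

```text
t: 14.32
tool_pos: [0.5579, 0.1156, 0.1497]
tool_rot: [3.136, 0.004, 2.327]
ft_force: [-0.2, -0.0, -0.6]
opening: 0.0309
```

Request:
carry_out(targets="0 0 -0.083 -0.006 -0.05 0 0.6; 0 0 -0.083 -0.006 -0.05 0 0.6; 0 0 -0.083 -0.006 -0.05 0 0.6; 0 0 -0.083 -0.006 -0.05 0 0.6; 0 0 -0.083 -0.006 -0.05 0 0.6; 0 0 -0.083 -0.006 -0.05 0 0.6; 0 0 -0.083 -0.006 -0.05 0 0.6; 0 0 -0.083 -0.005 -0.05 0 0.6; 0 0 -0.083 -0.005 -0.05 0 0.6; 0 0 0 0 0 0 0.6")

```text
t: 15.58
tool_pos: [0.5006, -0.3413, 0.1442]
tool_rot: [-3.139, 0.001, 1.57]
ft_force: [0.7, 1.1, 0.7]
opening: 0.0309
```

Run:
```python
from h import *
s=r.sense();print(s['tool_pos'],s['tool_rot'],s['opening'])
c=r.read_camera('wrist');cv2.imwrite('pics/wrist13.png',c['img'][...,::-1])
```

```text
[ 0.50061796 -0.34126382  0.14418397] [-3.13890841e+00  1.06076252e-03  1.57047946e+00] 0.030911203136089
```

View pics/wrist13.png

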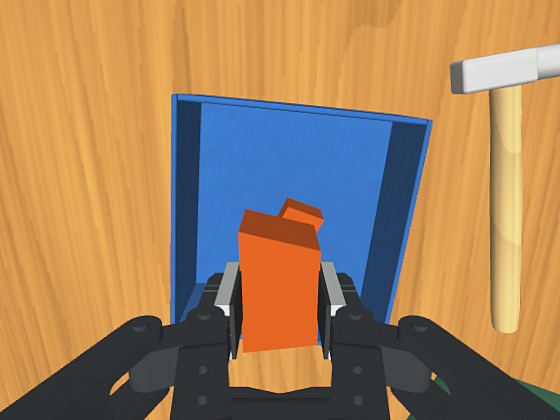

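Request:
carry_out(targets="0 0 0 0.003 0.014 0 0.6; 0 0 0 0 0 -0.05 0.6; 0 0 0 0 0 -0.05 0.6; 0 0 0 0 0 0 0.6; 0 0 0 0 0 0 -0.35; 0 0 0 0 0 0 -0.35; 0 0 0 0 0 0 -0.35; 0 0 0 0 0 0.05 -0.35; 0 0 0 0 0 0.06 -0.35; 0 0 0 0 0 0 -0.35")

```text
t: 16.88
tool_pos: [0.5107, -0.323, 0.1622]
tool_rot: [3.133, 0.006, 1.58]
ft_force: [0.9, 1.0, -0.6]
opening: 0.0575
```

Run:
```python
from h import *
s=r.sense();print(s['tool_pos'],s['tool_rot'],s['opening'])
c=r.read_camera('wrist');cv2.imwrite('pics/wrist14.png',c['img'][...,::-1])
c=r.read_camera('top');im=c['img'];cv2.imwrite('pics/top14.png',im[...,::-1])
```

```text
[ 0.51069613 -0.3229974   0.16219582] [3.13265157 0.00621098 1.57966398] 0.05749545408410834
```

View pics/wrist14.png

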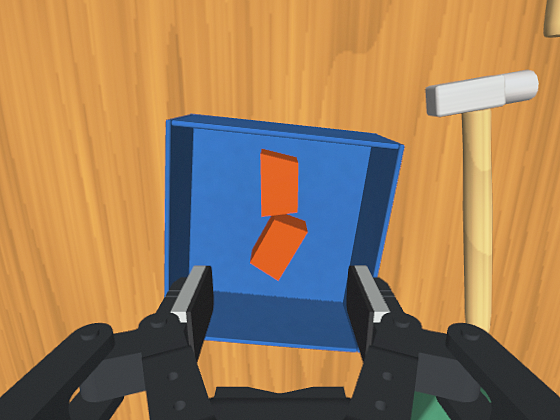

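View pics/top14.png

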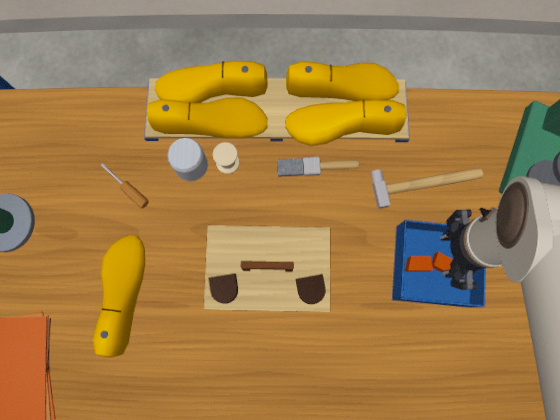

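Request:
carry_out(targets="0 0 -0.003 -0.002 0.048 0 -0.35; 0 0 -0.003 -0.002 0.048 0 -0.35; 0 0 -0.003 -0.002 0.048 0 -0.35; 0 0 -0.003 -0.002 0.048 0 -0.35; 0 0 -0.003 -0.001 0.048 0 -0.35; 0 0 -0.003 -0.001 0.049 0 -0.35; 0 0 -0.002 -0.001 0.049 0 -0.35; 0 0 0 0 0 0 -0.35; 0 0 0 0 0 0 -0.35", force=60)

```text
t: 18.1
tool_pos: [0.4948, 0.0159, 0.155]
tool_rot: [-3.14, 0.0, 1.56]
ft_force: [-0.8, -0.1, -1.0]
opening: 0.0581
```

Run:
```python
from h import *
s=r.sense();print(s['tool_pos'],s['tool_rot'],s['opening'])
c=r.read_camera('wrist');im=c['img'];cv2.imwrite('pics/wrist15.png',im[...,::-1])
hsv=cv2.cvtColor(im,cv2.COLOR_RGB2HSV);H,S,V=[hsv[...,i].astype(int) for i in range(3)]
m=(S>130)&(V>50)&(V<140)&(H<16); m[260:]=0
for k in conts(m,300): print(cv2.boundingRect(k),rect(cast(c,k.reshape(-1,2),.079)))
```

```text
[0.49478086 0.01589188 0.15495551] [-3.13964198e+00  4.86667923e-04  1.56008039e+00] 0.05806890717149926
(279, 123, 22, 137) [500.9  25.  101.3  14.7  89.4]
```

View pics/wrist15.png

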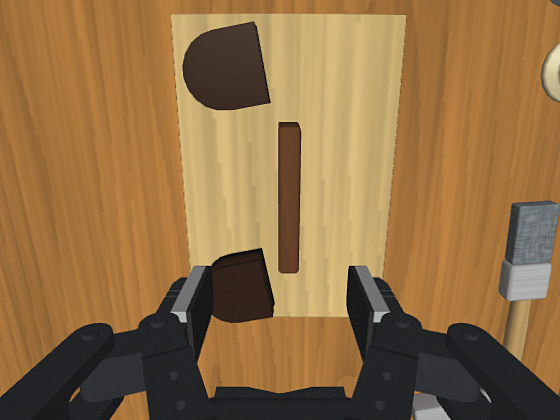

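Request:
carry_out(targets="0 0 0 0.005 0 -0.03 -0.35; 0 0 0 0 0 -0.04 -0.35; 0 0 0 0 0 -0.03 -0.35; 0 0 0 0 0 -0.015 -0.35; 0 0 0 0 0 0 -0.35; 0 0 0 0 0 0 -0.35")

```text
t: 18.9
tool_pos: [0.5016, 0.0164, 0.0418]
tool_rot: [3.14, -0.0, 1.559]
ft_force: [-0.3, -0.1, -0.1]
opening: 0.0573
```

Run:
```python
from h import *
s=r.sense();print(s['tool_pos'],s['tool_rot'],s['opening'],s['ft_force'])
c=r.read_camera('wrist');im=c['img'];cv2.imwrite('pics/wrist16.png',im[...,::-1])
c=r.read_camera('side');cv2.imwrite('pics/side16.png',cv2.resize(c['img'][160:300,240:380],None,fx=4.2,fy=4.2,interpolation=2)[...,::-1])
```

```text
[0.50157381 0.01636617 0.04183793] [ 3.13999833e+00 -2.34100217e-05  1.55925959e+00] 0.057312563168062304 [-0.28067578 -0.05537254 -0.14040971]
```

View pics/wrist16.png

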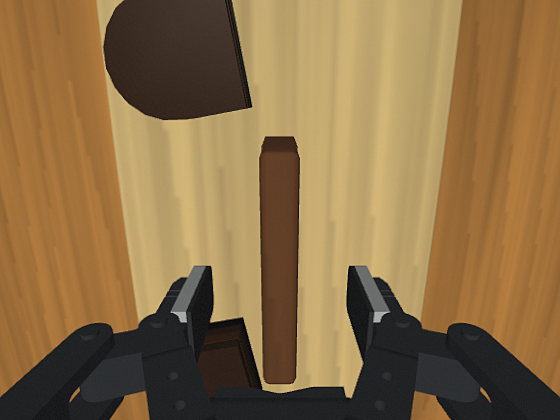

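View pics/side16.png

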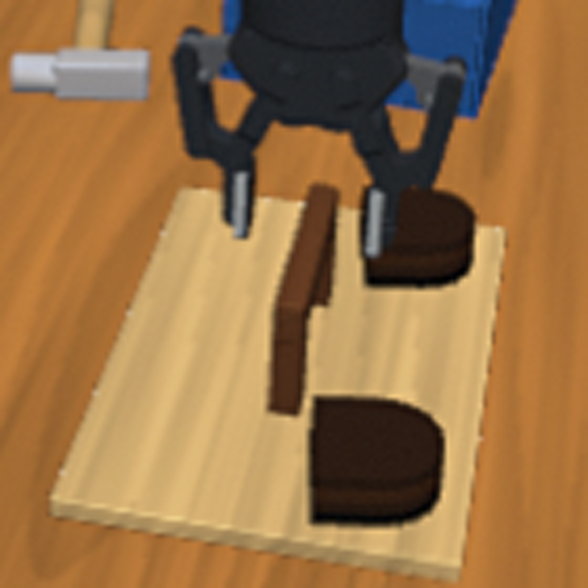

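Request:
carry_out(targets="0 0 0 -0.001 0 -0.011 -0.35; 0 0 0 0 0 -0.011 -0.35; 0 0 0 0 0 0 -0.35; 0 0 0 0 0 0 0.8; 0 0 0 0 0 0 0.8; 0 0 0 0 0 0 0.8; 0 0 0 0 0 0 0.8; 0 0 0 0 0 0 0.8; 0 0 0 0 0 0 0.8;0 0 0 0 0 0 0.8", force=100)

```text
t: 20.25
tool_pos: [0.5004, 0.0167, 0.0195]
tool_rot: [3.14, -0.0, 1.56]
ft_force: [1.5, -0.9, 7.0]
opening: 0.0147
```

Run:
```python
from h import *
s=r.sense();print(s['tool_pos'],s['tool_rot'],s['opening'],s['ft_force'])
c=r.read_camera('side');cv2.imwrite('pics/side17.png',cv2.resize(c['img'][160:300,240:380],None,fx=4.2,fy=4.2,interpolation=2)[...,::-1])
```

```text
[0.50036853 0.01673064 0.01951295] [ 3.14019729e+00 -1.43328667e-05  1.55988819e+00] 0.014671323966934905 [ 1.4903171  -0.91660509  7.02242264]
```

View pics/side17.png

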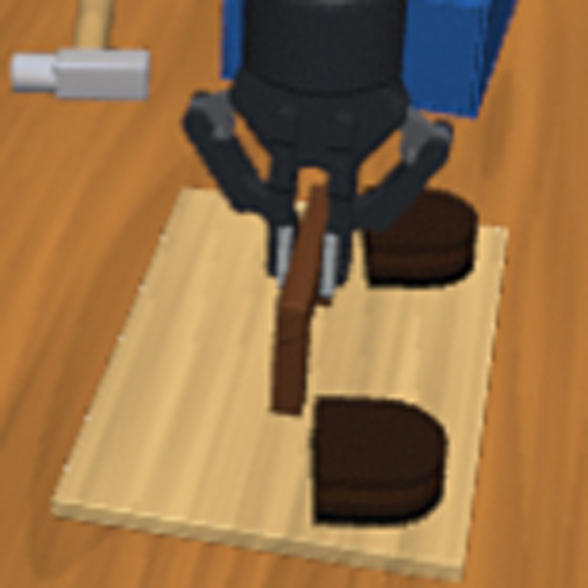

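Request:
carry_out(targets="0 0 0 0 0 0.005 0.8; 0 0 0 0 0 0.01 0.8; 0 0 0 0 0 0.01 0.8; 0 0 0 0 0 0.005 0.8; 0 0 0 0 0 0 0.8; 0 0 0 0 0 0 0.8", force=110)

```text
t: 21.05
tool_pos: [0.4994, 0.0164, 0.0488]
tool_rot: [-3.141, 0.0, 1.56]
ft_force: [0.3, -0.5, -4.1]
opening: 0.0143
```

Run:
```python
from h import *
s=r.sense();print(s['tool_pos'],s['tool_rot'],s['opening'],s['ft_force'],s['wrist_torque'])
c=r.read_camera('side');cv2.imwrite('pics/side18.png',cv2.resize(c['img'][140:300,240:380],None,fx=4.2,fy=3.7,interpolation=2)[...,::-1])
```

```text
[0.49937603 0.01641023 0.04875703] [-3.14128570e+00  8.78242882e-05  1.55967362e+00] 0.01430457349516934 [ 0.29921144 -0.4967018  -4.11159708] [ 0.02297731 -0.07566044  0.05746171]
```

View pics/side18.png

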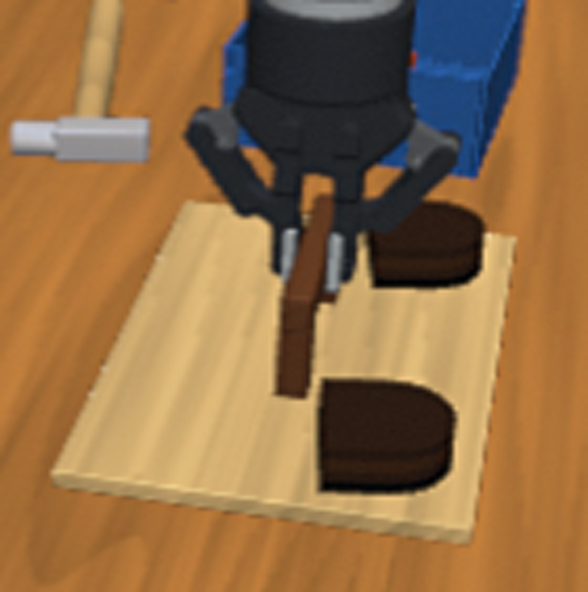

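Request:
carry_out(targets="0 0 0 0 0 0.006 0.8; 0 0 0 0 0 0.012 0.8; 0 0 0 0 0 0.018 0.8; 0 0 0 0 0 0.02 0.8; 0 0 0 0 0 0.02 0.8; 0 0 0 0 0 0.02 0.8; 0 0 0 0 0 0.02 0.8; 0 0 0 0 0 0.018 0.8; 0 0 0 0 0 0.012 0.8; 0 0 0 0 0 0.006 0.8")

```text
t: 22.35
tool_pos: [0.4998, 0.0165, 0.2016]
tool_rot: [3.141, 0.0, 1.56]
ft_force: [0.1, 0.4, -6.2]
opening: 0.0143
```

Request:
carry_out(targets="0 0 0 0 0 0 0.8; 0 0 0 0 0 0 0.8; 0 0 0 0 0 0 0.8; 0 0 0 0 0 0 0.8")

```text
t: 22.85
tool_pos: [0.4994, 0.0167, 0.2006]
tool_rot: [-3.141, -0.0, 1.56]
ft_force: [-0.2, -0.1, -5.3]
opening: 0.0144
```

Run:
```python
from h import *
s=r.sense();print(s['tool_pos'],s['tool_rot'],s['opening'],s['ft_force'],abs(s['dq']).max())
for n in('side','top'):
    c=r.read_camera(n);cv2.imwrite(f'pics/{n}19.png',c['img'][...,::-1])
c=r.read_camera('side');cv2.imwrite('pics/side19z.png',cv2.resize(c['img'][60:220,210:400],None,fx=4.2,fy=3.7,interpolation=2)[...,::-1])
```

```text
[0.49937947 0.0166509  0.20055934] [-3.14091152e+00 -3.00216221e-04  1.55995083e+00] 0.014361077529945906 [-0.19020989 -0.09625477 -5.34729264] 0.015948884467037888
```

View pics/side19.png

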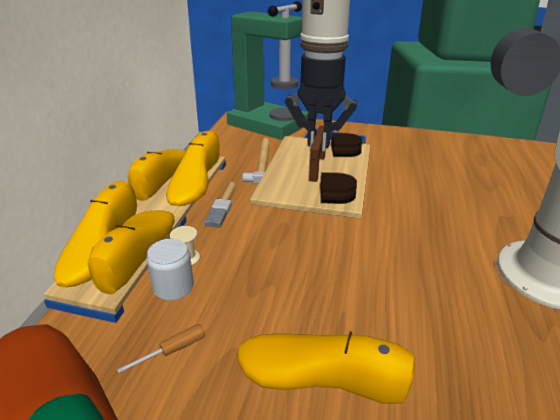

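View pics/top19.png

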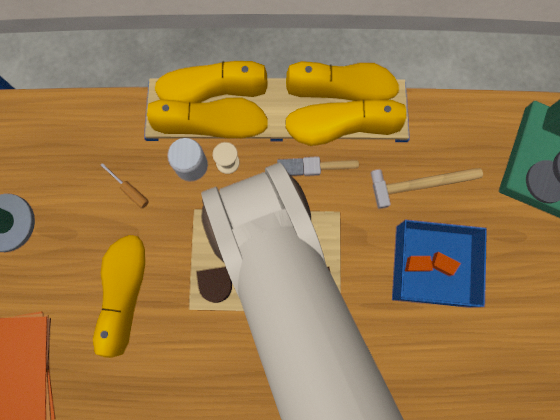

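View pics/side19z.png

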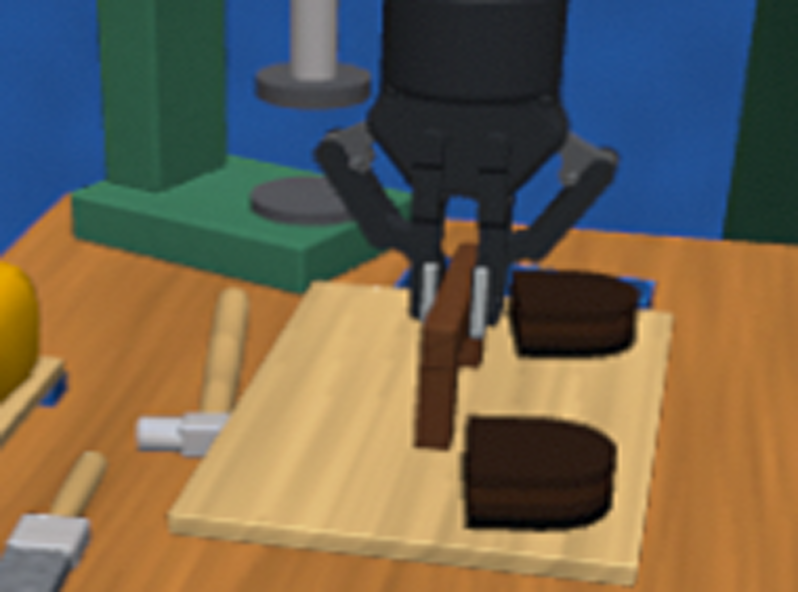

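Run:
```python
from h import *
c=r.read_camera('side');im=c['img'];hsv=cv2.cvtColor(im,cv2.COLOR_RGB2HSV);H,S,V=[hsv[...,i].astype(int) for i in range(3)]
m=(S<125)&(V>150)&(H>12)&(H<28); m[:120]=0;m[225:]=0;m[:,:235]=0;m[:,400:]=0
k=max(conts(m,200),key=cv2.contourArea); h=cv2.convexHull(k); ap=cv2.approxPolyDP(h,4,True).reshape(-1,2);print(ap.tolist())
for z in(.15,.17,.18,.19,.2): print(z,(cast(c,ap,z)[:,:2]*1000).round().tolist())
c=r.read_camera('top')
for z in(.15,.17,.18,.19,.2): print('top',z,(cast(c,[(193,210),(341,211),(341,310),(190,309)],z)[:,:2]*1000).round().tolist())
```

```text
[[243, 172], [285, 136], [369, 145], [360, 217], [251, 203]]
0.15 [[658.0, -13.0], [610.0, -220.0], [404.0, -214.0], [407.0, 105.0], [609.0, 103.0]]
0.17 [[647.0, 23.0], [601.0, -174.0], [404.0, -168.0], [407.0, 136.0], [600.0, 134.0]]
0.18 [[641.0, 42.0], [597.0, -151.0], [404.0, -145.0], [407.0, 151.0], [595.0, 149.0]]
0.19 [[635.0, 60.0], [592.0, -128.0], [405.0, -123.0], [408.0, 167.0], [591.0, 165.0]]
0.2 [[630.0, 78.0], [587.0, -105.0], [405.0, -100.0], [408.0, 182.0], [586.0, 180.0]]
top 0.15 [[600.0, 164.0], [600.0, -133.0], [405.0, -129.0], [405.0, 162.0]]
top 0.17 [[596.0, 160.0], [596.0, -130.0], [405.0, -126.0], [405.0, 158.0]]
top 0.18 [[594.0, 158.0], [594.0, -129.0], [405.0, -125.0], [405.0, 157.0]]
top 0.19 [[592.0, 156.0], [592.0, -127.0], [405.0, -124.0], [405.0, 155.0]]
top 0.2 [[590.0, 155.0], [589.0, -126.0], [405.0, -123.0], [405.0, 153.0]]
```

Both views put the board's top at z ≈ 0.19 with the correct 190 × 280 size and level. Both heels are on it and both offcuts are in the bin, so I'm handing in.

Run:
```python
from plant import r
print(r.close_job()); s=r.sense(); print(s['t'],s['tool_pos'],s['opening'],s['ft_force'])
```

```text
the job is handed in; nothing more can be done
None
the job is handed in; nothing more can be done
```

I moved both rust offcuts into the blue bin, then lifted the board by its handle and handed in at about 23 s with the arm still holding it. No verdict was reported.

**Last checks before hand-in:**
- **Offcuts:** the top view shows both in the bin, let go, at pixels (420,264) and (446,264).
- **Board:** the side and top views put its top at about z = 0.19, so its underside is about 0.18 m above the bench. It looked level, and its measured size matched 190 × 280 mm to within a few mm in both views.
- **Heels:** both were on the board in the side view. In the top view the arm hid most of one of them.
- **Grip:** the fingers were gripping the bar at 110 N. The opening held at 14.3–14.4 mm through the lift, and the wrist force was about −5.3 N, which fits the expected load.
- **Bystanders:** none had visibly moved in the last top view. I did not measure their positions.

**Disagreements:**
- **Tool height:** the reported tool z was about 27 mm lower than the real fingertips. Two camera views showed this, and so did a first closing that passed just above offcut2. I corrected for it in all later moves.
- **Handle opening:** the gripper read 14.4 mm on the bar, which is stated as 16 mm. I put that down to the pads compressing, but did not check it.

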